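# Slide the catch tray home under the bench pin

### The job

Push the jeweller's catch tray along its runners with your fingertips, away from you, until you feel it drop into its locating notches under the bench pin. Then put your closed fingertips down inside the tray, behind its front lip, and tug it back towards you to be sure that the notches hold it, and leave it there. Do not grip or lift the tray, and leave the little jar in it and the other things alone.

Things in the scene. Friction and masses are not known exactly. Their poses are not given: they have to be found in the camera images.
- bench: fixed wooden table-top bench: slab 560 mm wide (y), 380 deep (x), underside 80 and top 106 mm above the table, with a rounded cut-out in its front edge 320 wide and 180 deep. Origin: on the table, middle of the slab's front line (between the tips of its two horns); x runs along the runners, away from the robot, the way the tray is pushed; z up
- pin_tip (a point): tip of the bench pin, a wooden wedge 64 mm wide that juts forward in the middle of the cut-out, its top 108 mm above the table; the tip is 84 mm behind the front line of the slab
- runner_end (a point): front end, top, of the right-hand (-y) runner. Two runners, 24 mm high, centres 320 mm apart, stick out 150 mm in front of the slab, each with a guide board outside it (top 38 mm above the table, inner faces 345 mm apart). Each has two square notches, 6 mm deep, 20 mm long, centred 50 and 250 mm behind the slab's front line
- tray: loose plywood catch tray, 0.6 to 1.1 kg, 340 mm wide (y), 300 deep (x), on the runners, 70 to 120 mm out at the start. Origin: middle of its outer front face, level with the underside of its battens, 24 mm above the table on the runners and 18 in the notches; home when this is within 2.5 mm of bench x = 0. x points to its back. Top of floor at z = 14 mm, of all walls at 42
- tray_lip (a point): middle of the top of the tray's front wall, half-way through its 12 mm thickness; 66 mm above the table on the runners, 60 in the notches. The front wall's outer face reaches down to 34 mm below this point, its inner face 28 mm, to the floor. Sliding takes 3 to 8 N; in the notches the tray has 5 mm of play along x and then stops solidly both ways
- gem_jar: small round aluminium gem jar, 35 mm across and 22 tall, loose on the tray's floor, at least 110 mm behind the tray's front face; origin at the centre of its underside, z up. It rides along, and the fingers must not touch it.
- ring_cone: wooden ring cone, 80 mm tall on a foot 52 mm across, loose on the left horn of the slab; origin at the centre of its underside
- file_block: wooden block 70 x 70 x 40 mm with five needle files standing in it, 120 mm tall in all, loose on the table to one side of the runners; origin at the centre of its underside
- anvil_block: steel bench block 65 x 65 x 22 mm, loose on the table on the other side of the runners; origin at the centre of its underside
- tray_batten (a point): middle of the underside of the front one of two battens across the tray's underside, each 15 mm long in x and 8 high, centred 50 and 250 mm behind its front face. They ride on the runners and fall together into the notches when the tray's front face is level with the slab's front line
Not all that is in view belongs to the job. What is meant by the gem_jar is not orange, and is the larger of those in its own colour.

How it is judged:
On the way, in this order (a step that is already met when the one before it is completed fails the run):
1. the fingers push the tray along the runners over the last 25 mm before the notches (contact force between the fingers and tray above 0.3 N and x of tray in the frame of bench between -0.025 and -0.003 m and z of tray in the frame of bench above 0.0215 m).
2. the tray has dropped into its notches (x of tray in the frame of bench between -0.005 and 0.005 m and z of tray_lip in the frame of bench below 0.062 m and z of tray_batten in the frame of bench below 0.02 m and angle between tray's own z axis and vertical below 0.012 rad), for 0.2 s.
3. a fingertip behind the front lip tugs the tray back against the near faces of the notches, and they hold it (contact force between the fingers and tray above 3 N and x of the grasp point in the frame of tray between 0.014 and 0.1 m and x of tray in the frame of bench between -0.005 and -0.001 m and z of tray_lip in the frame of bench below 0.062 m and z of tray_batten in the frame of bench below 0.02 m and angle between tray's own z axis and vertical below 0.012 rad).
At the end, for the whole second after the job is handed in: The tray rests level and square in its notches: front lip and batten within 2 mm of their dropped height, front face within 5 mm of the bench's front line, at rest; the jar stands on the tray's floor; the cone and the two blocks are within 15 mm of where they stood (all of step 2 and angle between the x axis of tray and the x axis of bench, either way round below 0.03 rad and linear speed of tray below 0.01 m/s and z of gem_jar in the frame of tray between 0.01 and 0.018 m and angle between gem_jar's own z axis and vertical below 0.1 rad and distance of each of ring_cone, file_block, anvil_block from where it was at the start of the episode below 0.015 m); the robot touches nothing.
It fails at once if the tray is lifted or tipped (front lip or batten more than 10 mm above its riding height, or tilted over 0.04 rad) (height (world z) of tray_lip above 0.076 m or height (world z) of tray_batten above 0.034 m or angle between tray's own z axis and vertical above 0.04 rad).
It fails at once if the tray's front wall is gripped between the fingers (contact force between the fingers and tray above 1 N and x of the grasp point in the frame of tray between -0.001 and 0.013 m and y of the grasp point in the frame of tray between -0.18 and 0.18 m and z of the grasp point in the frame of tray below 0.042 m).
It fails at once if the fingers touch the jar in the tray (contact force between the fingers and gem_jar above 0.3 N).
It fails at once if the ring cone, the file block or the steel block is knocked about (moved more than 20 mm) (distance of any of ring_cone, file_block, anvil_block from where it was at the start of the episode above 0.02 m).
It also fails if it takes over 45 s, if anything falls off the work surface, if the arm or the gripper's body presses on something with over 40 N, if the wrist force passes 120 N, or if a joint passes its speed limit or range.

### The arm

A 6-joint arm with a two-finger parallel gripper is mounted at the origin on the work surface. World frame = base frame: x ahead of the robot, y to its left, z up, the work surface at z = 0. Lengths are in m, angles in rad, forces in N, time in s.
With the tool pointing down it reaches from about 0.325 to 0.775 m from the base axis. Payload 5.5 kg.
Tool frame: the origin (TCP) lies on the centre line of the jaws, within the pads' length; the fingertips stand robot.nose_length ahead of it and the grasp point (between the pads) is the TCP (robot.nose_length is the distance from the TCP to the fingertips, in m); z points along the fingers, y is the line along which they close (so a half turn about z gives the same grasp; the last joint's range is limited). The gripper opens to 88 mm and grips with 3 to 60 N. Pads are 20 mm wide; open, the fingers measure 115 mm over their backs; the gripper's body (75 mm by 178 mm) begins 61 mm behind the grasp point.
Start: joints at [-1.358, 0.091, 1.231, -0, 1.82, -0.057], TCP at [0.16, -0.578, 0.242] pointing down, gripper open.
Joint ranges: [-2.87, 2.87], [-0.86, 2.18], [0.17, 2.46], [-1.51, 4.65], [0.06, 2.69], [-2.65, 2.65]. Speed limits (rad/s): [2.57, 2.57, 3.01, 3.14, 3.14, 3.14].

### API

Orientations are given as a rotation vector (axis times angle).
In Python, from bench import read_state, cams, job, robot gives the robot as it stands. The module is installed in compiled form; this text tells all that it offers.
- The arm moves only by the tool step_arm, never from a script. Its argument "increments" is a list of rows, each a list of 3 entries, a list of its own where there are three numbers: the opening, from 0 (shut) to 1 (fully open), then the shift along the tool's x, y, z in mm, then the turn about the tool's z in rad. A call has 1 to 20 rows; each row is the pose to reach, as a shift and turn from the pose commanded when the call began, along the tool's axes at that moment; what a row does not reach only later rows make up. A row lasts 1/8 s, in which the tool goes at most 62.5 mm and 10.7 degrees, less where a joint would pass 70% of its speed; a pose out of reach is approached as far as the arm can. A call with a gripper value outside its range is refused whole. The fingers move at their own pace and stop on an object; the grip force is fixed at half the most. Time passes only in rows, so rows that repeat a pose let the fingers close. It gives the time, the measured TCP pose, the force, the opening and the grip force at its end, in the units of the state.
- read_state(): the state, without advancing time (a new reading comes with each control period).
- cams.grab_frame(name): name is "scene" or "side" or "wrist"; returns the picture (420x560x3 uint8, blue, green, red); there is no depth.
- cams.camera_params(name): a dict with "intrinsics" (3x3 intrinsics, pixels), "xyz" and "rotation" of the camera in the world. Camera axes: x right, y up, looking along -z (the intrinsics and any distortion apply to the point x, -y, -z); pixel columns grow to the right and rows downward; lengths in m; the calibration is good to about 2 mm. A picture is of the moment at which its call begins: read the wrist's pose just before it. camera_params takes no time and is no camera call; for the wrist camera it gives the pose at the moment of the call.
- job.job_done(): hands the job in; it is judged then, once.
The state is a dict: "time": time; "joint_pos": joint angles; "qvel": joint speeds; "joint_efforts": joint torques, N m; "ee_pos": TCP position; "tcp_rot": TCP orientation; "ft_force": force on the tool from outside, world axes, zero at the start; "moment": the same for the moment, N m; "opening": finger opening in m; "grip_force": force on a finger pad.
Only numpy, scipy, OpenCV 4.12 (cv2) and the standard library are available. Lean on these libraries where they do the work, as an engineer would, in place of code of your own. Each camera call takes 0.05 s, during which the arm holds its last target. There are 200 camera calls.

## Working session

There is one attempt and no reset: what is moved stays moved. The work goes in short steps, Python scripts to look and compute and a tool call to move; the robot and the scene stay as the last step left them, time stands still between calls to the robot, and variables do not carry over. Pictures are saved under pics/ and viewed, at most 10 in all, crops included, and the job is handed in when it is done.

Besides the shell and the picture viewer there is one more tool, called after "Call:" by a JSON object that holds its "fn" and its "kwargs", one argument or row to a line. step_arm: Moves the arm, as the interface text tells. Its arguments: {"type":"object","properties":{"increments":{"type":"array","items":{"type":"array"}}},"required":["increments"]}

```bash
mkdir -p pics
cat > h.py <<'E'
import numpy as np,cv2
from bench import read_state,cams,job,robot
def P(n):
    p=cams.camera_params(n);return np.array(p["intrinsics"]),np.array(p["xyz"]),np.array(p["rotation"])
def ray(n,uv,p=None):
    K,t,R=p or P(n)
    if R.shape!=(3,3): R=cv2.Rodrigues(R)[0]
    a=np.linalg.inv(K)@np.array([uv[0],uv[1],1.]);d=R@np.array([a[0],-a[1],-a[2]]);return t,d
def onz(n,uv,z,p=None):
    t,d=ray(n,uv,p);return t+d*(z-t[2])/d[2]
def proj(n,X,p=None):
    K,t,R=p or P(n);c=R.T@(np.array(X)-t);q=K@np.array([c[0],-c[1],-c[2]]);return q[:2]/q[2]
E
python3 - <<'E'
from h import *
s=read_state();print(s,robot.nose_length)
for n in("scene","side"):
    print(n,cams.camera_params(n))
    cv2.imwrite(f"pics/{n}0.png",cams.grab_frame(n))
E
```

```text
{'time': 0.0, 'joint_pos': array([-1.35772522e+00,  9.18611073e-02,  1.23184971e+00, -1.38577020e-05,
        1.81978664e+00, -5.66973913e-02]), 'qvel': array([-0.00133833,  0.00115784,  0.00165644, -0.00076644,  0.00076188,
        0.00152208]), 'joint_efforts': array([ 2.47984477e-03, -4.46448040e+01, -4.06437421e+01,  6.99325302e-02,
        2.93757173e-02, -1.37160009e-04]), 'ee_pos': array([ 0.15984799, -0.57805808,  0.24052592]), 'tcp_rot': array([-3.11117728e+00, -4.22207079e-01,  2.54584275e-04]), 'ft_force': array([-0.22579994, -0.6337071 ,  0.56889953]), 'moment': array([-0.02172485,  0.01339934, -0.03104332]), 'grip_force': 0.0, 'opening': 0.08788156936838723} 0.019
scene {'intrinsics': array([[421.88821068,   0.        , 275.88799301],
       [  0.        , 421.88821068, 216.61493899],
       [  0.        ,   0.        ,   1.        ]]), 'xyz': array([ 0.96753061, -0.49428858,  0.72971168]), 'rotation': array([0.76169511, 0.22929875, 0.57451933])}
side {'intrinsics': array([[387.83968034,   0.        , 287.59182337],
       [  0.        , 387.83968034, 211.89206934],
       [  0.        ,   0.        ,   1.        ]]), 'xyz': array([0.31224659, 0.59725894, 0.6194546 ]), 'rotation': array([ 0.28965452, -1.1237607 , -2.46777429])}
```

View pics/scene0.png

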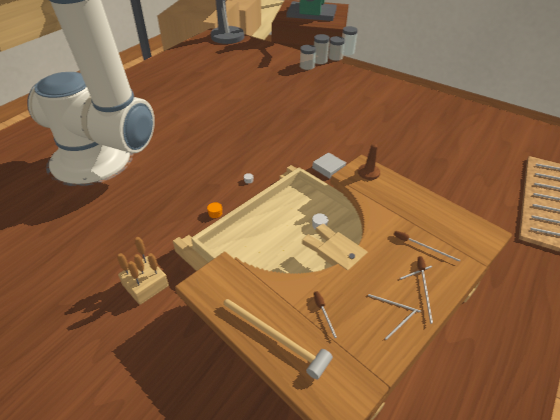

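View pics/side0.png

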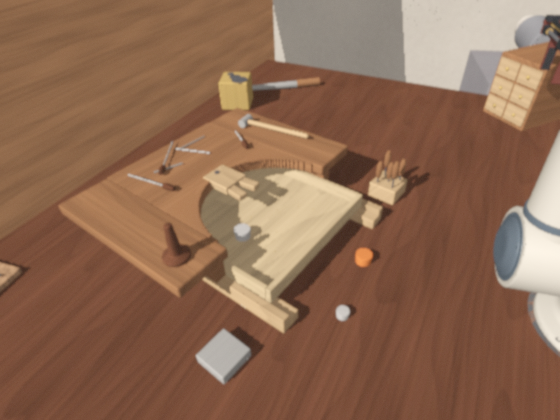

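Candidates for the jar: the grey one in the tray (scene 319,220), a smaller grey one on the table (248,179) and an orange one (215,211). I choose the one in the tray, since it is the larger grey one and stands on the tray's floor. Next is a close crop to check that and to find the lip.

```bash
sed -i 's/return np.array(p\["intrinsics"\]),np.array(p\["xyz"\]),np.array(p\["rotation"\])/r=np.array(p["rotation"]);return np.array(p["intrinsics"]),np.array(p["xyz"]),(cv2.Rodrigues(r)[0] if r.size==3 else r)/' h.py
python3 - <<'E'
from h import *
a=cv2.imread("pics/scene0.png")[155:295,170:370];cv2.imwrite("pics/c1.png",cv2.resize(a,None,fx=4,fy=4,interpolation=cv2.INTER_CUBIC))
b=cv2.imread("pics/side0.png")[155:335,195:395];cv2.imwrite("pics/c2.png",cv2.resize(b,None,fx=3.3,fy=3.3,interpolation=cv2.INTER_CUBIC))
for n,uv,z in(("scene",(319,217),.05),("side",(242,229),.05),("scene",(215,207),.02),("side",(364,254),.02),("scene",(248,176),.015),("scene",(366,261),.108),("side",(257,182),.108)):print(n,uv,onz(n,uv,z).round(4))
E
```

```text
scene (319, 217) [0.6685 0.1219 0.05  ]
side (242, 229) [0.6806 0.1041 0.05  ]
scene (215, 207) [0.4309 0.0338 0.02  ]
side (364, 254) [0.4287 0.0329 0.02  ]
scene (248, 176) [0.4214 0.1781 0.015 ]
scene (366, 261) [0.8263 0.0189 0.108 ]
side (257, 182) [0.6934 0.0098 0.108 ]
```

View pics/c1.png

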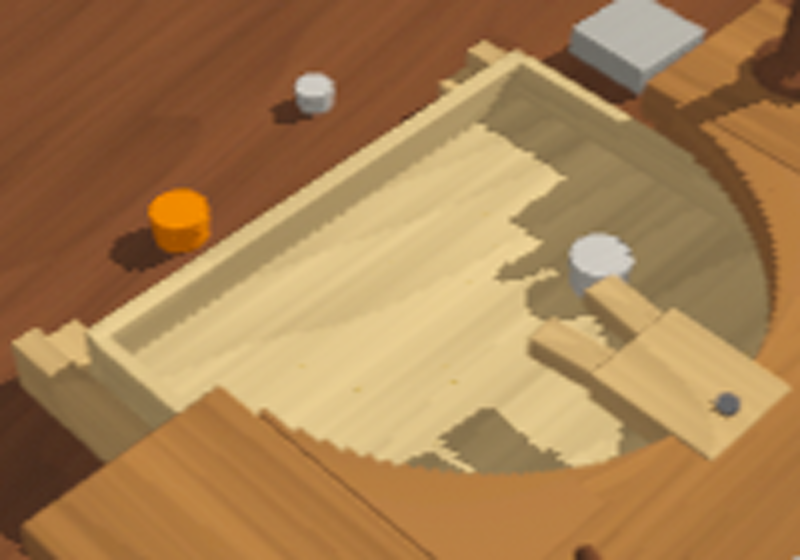

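View pics/c2.png

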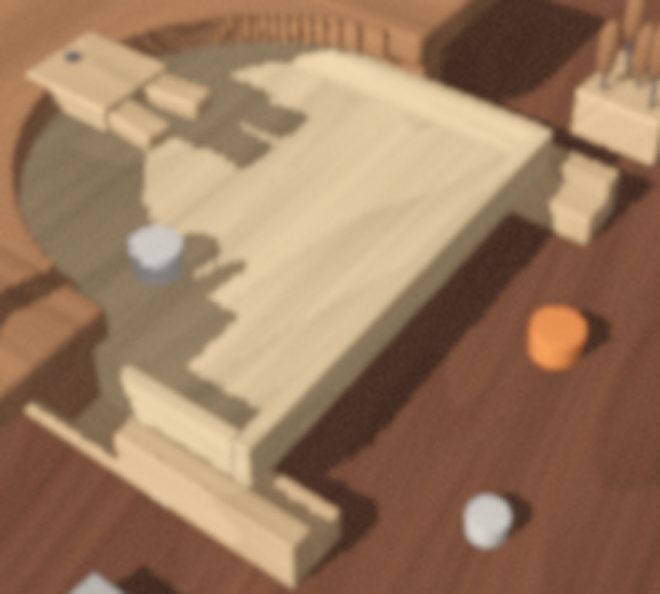

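Run:
```python
from h import *
c1=lambda u,v:(170+u/4,155+v/4)
c2=lambda u,v:(195+u/3.3,155+v/3.3)
for l,n,uv,z in(("trayR","scene",c1(90,331),.066),("trayL","scene",c1(515,50),.066),("trayR","side",c2(552,133),.066),("trayL","side",c2(258,447),.066),
("hornRi","scene",c1(217,388),.106),("hornRo","scene",c1(25,528),.106),("hornLi","scene",c1(645,90),.106),("hornLi side","side",c2(105,318),.106),
("jarTop","scene",c1(600,250),.060),("jarTop","side",c2(156,244),.060),
("guideR","side",c2(590,160),.038),("guideLfront","side",c2(338,518),.024),("guideR","scene",c1(15,342),.038)):print(l,n,onz(n,uv,z).round(4))
```

```text
trayR scene [ 0.4879 -0.0994  0.066 ]
trayL scene [0.5446 0.23   0.066 ]
trayR side [ 0.4807 -0.0969  0.066 ]
trayL side [0.5364 0.2296 0.066 ]
hornRi scene [ 0.5919 -0.1157  0.106 ]
hornRo scene [ 0.5736 -0.2278  0.106 ]
hornLi scene [0.6511 0.1984 0.106 ]
hornLi side side [0.6381 0.2153 0.106 ]
jarTop scene [0.6755 0.1127 0.06  ]
jarTop side [0.6737 0.1124 0.06  ]
guideR side [ 0.4552 -0.1141  0.038 ]
guideLfront side [0.4911 0.2251 0.024 ]
guideR scene [ 0.4396 -0.1122  0.038 ]
```

Bench and tray are yawed about -0.17 rad. The tray's front middle is at about (0.512, 0.066), some 110 mm out. The crop confirms the jar, at (0.675, 0.113). I'll go above the start of the push with the fingers shut.

Call:
{"fn": "step_arm", "kwargs": {
  "increments": [
    [0,[30,-35,0],0.05],
    [0,[70,-80,0],0.1],
    [0,[110,-127,0],0.15],
    [0,[150,-173,0],0.2],
    [0,[190,-219,0],0.25],
    [0,[230,-265,0],0.3],
    [0,[270,-312,0],0.35],
    [0,[310,-358,0],0.4],
    [0,[350,-405,0],0.44],
    [0,[390,-450,0],0.44],
    [0,[425,-493,0],0.44],
    [0,[455,-527,0],0.44],
    [0,[471,-546,0],0.44],
    [0,[471,-546,0],0.44],
    [0,[471,-546,0],0.44],
    [0,[471,-546,0],0.44]
  ]
}}

```text
time: 2.1
ee_pos: [0.4681, 0.0725, 0.2418]
tcp_rot: [3.13, -0.269, 0.0]
ft_force: [-0.4, 0.6, 0.2]
opening: 0.0009
grip_force: 0.0
```

Run:
```python
from h import *
s=read_state();print({k:s[k] for k in("time","ee_pos","tcp_rot","joint_pos","ft_force","opening")});print(cams.camera_params("wrist"))
import pickle;pickle.dump(P("wrist"),open("w1.pkl","wb"));cv2.imwrite("pics/w1.png",cams.grab_frame("wrist"))
```

```text
{'time': 2.1, 'ee_pos': array([0.46812903, 0.07251604, 0.24175884]), 'tcp_rot': array([ 3.12986868e+00, -2.69300869e-01,  3.23099647e-04]), 'joint_pos': array([ 8.19834280e-02, -2.49072528e-01,  1.55302269e+00, -1.98840405e-04,
        1.83746635e+00,  1.82438901e+00]), 'ft_force': array([-0.40335069,  0.59781653,  0.24146824]), 'opening': 0.0008697049000368751}
{'intrinsics': array([[311.01113609,   0.        , 281.30369677],
       [  0.        , 311.01113609, 203.19813114],
       [  0.        ,   0.        ,   1.        ]]), 'xyz': array([0.53459248, 0.06119642, 0.3839673 ]), 'rotation': array([-0.18216116,  0.21801069, -1.73275462])}
```

View pics/w1.png

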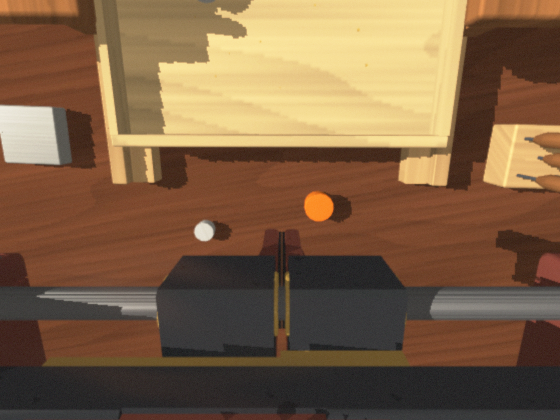

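Front edge outer line at row ~147, columns 113–450; horn front lines at about row 22; orange jar (319,206).

Run:
```python
from h import *
import pickle
p=pickle.load(open("w1.pkl","rb"))
for l,uv,z in(("L",(113,147),.066),("R",(450,147),.066),("hornL",(88,23),.106),("hornR",(480,22),.106),("orange",(319,206),.025),("runL",(120,183),.024),("runR",(445,185),.024)):print(l,onz(0,uv,z,p).round(4))
g=cv2.imread("pics/w1.png")
for c in (160,240,330,420): print(c,g[138:152,c].sum(1).tolist())
print([g[10:30,85].sum(1).tolist(),g[10:30,490].sum(1).tolist()])
```

```text
L [0.5415 0.2326 0.066 ]
R [ 0.4833 -0.1022  0.066 ]
hornL [0.6387 0.2011 0.106 ]
hornR [ 0.5854 -0.1093  0.106 ]
orange [0.4334 0.0334 0.025 ]
runL [0.5008 0.2598 0.024 ]
runR [ 0.433  -0.1163  0.024 ]
160 [609, 606, 607, 610, 606, 611, 601, 539, 397, 211, 164, 162, 152, 148]
240 [601, 597, 593, 593, 597, 596, 590, 562, 432, 213, 146, 129, 151, 126]
330 [586, 587, 581, 577, 578, 571, 561, 543, 437, 273, 151, 153, 140, 143]
420 [627, 627, 624, 622, 614, 616, 610, 589, 526, 415, 330, 319, 324, 329]
[[181, 175, 177, 176, 170, 177, 173, 174, 172, 178, 169, 177, 181, 185, 176, 179, 175, 166, 173, 170], [368, 366, 370, 363, 340, 319, 297, 273, 240, 194, 157, 159, 171, 174, 183, 170, 173, 174, 167, 158]]
```

Call:
{"fn": "step_arm", "kwargs": {
  "increments": [
    [0,[0,0,40],0],
    [0,[0,0,85],0],
    [0,[0,0,130],0],
    [0,[0,0,165],0],
    [0,[0,0,181],0],
    [0,[0,0,181],0],
    [0,[10,0,181],0],
    [0,[20,0,181],0],
    [0,[28,0,181],0],
    [0,[32,0,181],0],
    [0,[36,0,181],0],
    [0,[40,0,181],0],
    [0,[44,0,181],0],
    [0,[48,0,181],0]
  ]
}}

```text
time: 3.9
ee_pos: [0.5147, 0.0656, 0.0607]
tcp_rot: [-3.13, 0.266, 0.004]
ft_force: [-6.3, 1.0, 3.6]
opening: 0.0004
grip_force: 2.9
```

Call:
{"fn": "step_arm", "kwargs": {
  "increments": [
    [0,[5,0,0],0],
    [0,[10,0,0],0],
    [0,[15,0,0],0],
    [0,[20,0,0],0],
    [0,[25,0,0],0],
    [0,[30,0,0],0],
    [0,[35,0,0],0],
    [0,[40,0,0],0],
    [0,[45,0,0],0],
    [0,[50,0,0],0],
    [0,[55,0,0],0],
    [0,[60,0,0],0],
    [0,[64,0,0],0],
    [0,[68,0,0],0],
    [0,[72,0,0],0],
    [0,[74,0,0],0]
  ]
}}

```text
time: 5.9
ee_pos: [0.5876, 0.0531, 0.0607]
tcp_rot: [-3.13, 0.267, 0.005]
ft_force: [-5.7, 0.7, 4.5]
opening: 0.0008
grip_force: 3.1
```

Call:
{"fn": "step_arm", "kwargs": {
  "increments": [
    [0,[1.5,0,0],0],
    [0,[3,0,0],0],
    [0,[4.5,0,0],0],
    [0,[6,0,0],0],
    [0,[7.5,0,0],0],
    [0,[9,0,0],0],
    [0,[10.5,0,0],0],
    [0,[12,0,0],0]
  ]
}}

```text
time: 6.9
ee_pos: [0.5993, 0.0509, 0.0607]
tcp_rot: [3.13, -0.267, -0.005]
ft_force: [-6.2, 0.6, 3.7]
opening: 0.0001
grip_force: 3.2
```

Call:
{"fn": "step_arm", "kwargs": {
  "increments": [
    [0,[1,0,0],0],
    [0,[2,0,0],0],
    [0,[3,0,0],0]
  ]
}}

```text
time: 7.28
ee_pos: [0.6024, 0.0502, 0.0604]
tcp_rot: [3.13, -0.267, -0.004]
ft_force: [-5.7, 1.2, 4.8]
opening: 0.0006
grip_force: 2.8
```

Call:
{"fn": "step_arm", "kwargs": {
  "increments": [
    [0,[1,0,0],0],
    [0,[2,0,0],0],
    [0,[3,0,0],0]
  ]
}}

```text
time: 7.65
ee_pos: [0.6061, 0.0499, 0.0603]
tcp_rot: [-3.13, 0.267, 0.001]
ft_force: [-3.8, 0.6, 1.0]
opening: 0.0001
grip_force: 2.1
```

Call:
{"fn": "step_arm", "kwargs": {
  "increments": [
    [0,[0,0,0],0],
    [0,[0,0,0],0]
  ]
}}

```text
time: 7.9
ee_pos: [0.6062, 0.0498, 0.0603]
tcp_rot: [-3.13, 0.267, 0.001]
ft_force: [-3.5, -0.2, 0.0]
opening: 0.0006
grip_force: 1.7
```

Call:
{"fn": "step_arm", "kwargs": {
  "increments": [
    [0,[1,0,0],0],
    [0,[1,0,0],0]
  ]
}}

```text
time: 8.15
ee_pos: [0.6071, 0.0496, 0.0603]
tcp_rot: [-3.13, 0.267, 0.001]
ft_force: [-4.4, 0.7, -0.3]
opening: 0.0002
grip_force: 2.3
```

Call:
{"fn": "step_arm", "kwargs": {
  "increments": [
    [0,[1,0,0],0],
    [0,[1,0,0],0]
  ]
}}

```text
time: 8.4
ee_pos: [0.6073, 0.0497, 0.0604]
tcp_rot: [-3.13, 0.267, 0.004]
ft_force: [-8.8, 1.2, 1.9]
opening: 0.0005
grip_force: 4.1
```

Call:
{"fn": "step_arm", "kwargs": {
  "increments": [
    [0,[1,0,0],0],
    [0,[1,0,0],0]
  ]
}}

```text
time: 8.65
ee_pos: [0.6078, 0.0499, 0.0604]
tcp_rot: [-3.13, 0.266, 0.006]
ft_force: [-9.7, 2.3, 2.4]
opening: 0.0002
grip_force: 5.2
```

Run:
```python
from h import *
a=cams.grab_frame("side");cv2.imwrite("pics/side1.png",cv2.resize(a[155:335,195:395],None,fx=3.3,fy=3.3,interpolation=cv2.INTER_CUBIC))
cv2.imwrite("pics/scene1.png",cams.grab_frame("scene"))
```

```text
(no output)
```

View pics/side1.png

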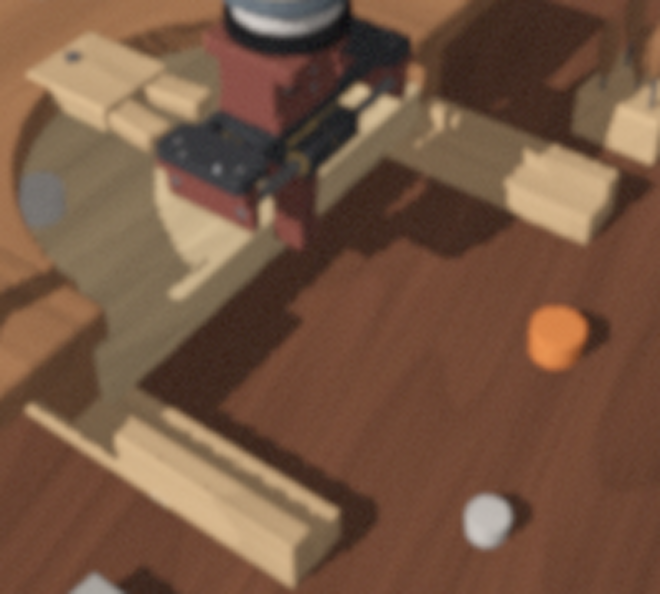

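The side view shows the front wall level with the horns and the jar still standing in the tray (crop 42,200). The push was stopped solidly after the drop. Now I'll go over the lip and down behind it.

Call:
{"fn": "step_arm", "kwargs": {
  "increments": [
    [0,[-4,0,0],0],
    [0,[-8,0,0],0],
    [0,[-8,0,-15],0],
    [0,[-8,0,-35],0],
    [0,[-8,0,-50],0],
    [0,[0,0,-50],0],
    [0,[15,0,-50],0],
    [0,[30,0,-50],0],
    [0,[40,0,-50],0],
    [0,[43,0,-50],0],
    [0,[43,0,-50],0],
    [0,[43,0,-35],0],
    [0,[43,0,-20],0],
    [0,[43,0,-8],0],
    [0,[43,0,0],0],
    [0,[43,0,0],0]
  ]
}}

```text
time: 10.75
ee_pos: [0.6511, 0.042, 0.0595]
tcp_rot: [3.13, -0.267, -0.003]
ft_force: [-0.0, -0.0, 0.0]
opening: 0.0002
grip_force: 0.0
```

Call:
{"fn": "step_arm", "kwargs": {
  "increments": [
    [0,[-2,0,0],0],
    [0,[-4,0,0],0],
    [0,[-6,0,0],0],
    [0,[-8,0,0],0]
  ]
}}

```text
time: 11.25
ee_pos: [0.6437, 0.0434, 0.0609]
tcp_rot: [-3.13, 0.267, -0.001]
ft_force: [-0.2, 0.4, 0.5]
opening: 0.0003
grip_force: 0.0
```

Call:
{"fn": "step_arm", "kwargs": {
  "increments": [
    [0,[-1,0,0],0],
    [0,[-2,0,0],0],
    [0,[-3,0,0],0],
    [0,[-3,0,0],0]
  ]
}}

```text
time: 11.75
ee_pos: [0.6412, 0.0437, 0.0607]
tcp_rot: [-3.13, 0.267, -0.002]
ft_force: [3.5, -1.0, -1.3]
opening: 0.0005
grip_force: 1.6
```

Call:
{"fn": "step_arm", "kwargs": {
  "increments": [
    [0,[-1,0,0],0],
    [0,[-2,0,0],0],
    [0,[-2,0,0],0]
  ]
}}

```text
time: 12.12
ee_pos: [0.6388, 0.0441, 0.0607]
tcp_rot: [3.13, -0.267, -0.0]
ft_force: [3.3, -1.7, -1.9]
opening: 0.0004
grip_force: 1.4
```

Call:
{"fn": "step_arm", "kwargs": {
  "increments": [
    [0,[-1,0,0],0],
    [0,[-2,0,0],0],
    [0,[-2,0,0],0]
  ]
}}

```text
time: 12.5
ee_pos: [0.637, 0.0445, 0.0607]
tcp_rot: [-3.13, 0.267, -0.001]
ft_force: [3.9, -0.2, -1.4]
opening: 0.0005
grip_force: 2.2
```

Call:
{"fn": "step_arm", "kwargs": {
  "increments": [
    [0,[-1,0,0],0],
    [0,[-1,0,0],0]
  ]
}}

```text
time: 12.75
ee_pos: [0.637, 0.0445, 0.0607]
tcp_rot: [-3.13, 0.267, -0.004]
ft_force: [8.8, -1.0, -3.7]
opening: 0.0006
grip_force: 4.2
```

Call:
{"fn": "step_arm", "kwargs": {
  "increments": [
    [0,[-1,0,0],0],
    [0,[-1,0,0],0]
  ]
}}

```text
time: 13.0
ee_pos: [0.6369, 0.0446, 0.0608]
tcp_rot: [-3.13, 0.268, -0.008]
ft_force: [12.8, -1.5, -4.1]
opening: 0.0009
grip_force: 6.1
```

Call:
{"fn": "step_arm", "kwargs": {
  "increments": [
    [0,[-1,0,0],0],
    [0,[-1,0,0],0]
  ]
}}

```text
time: 13.25
ee_pos: [0.6369, 0.0446, 0.0608]
tcp_rot: [-3.13, 0.268, -0.012]
ft_force: [16.7, -1.6, -6.9]
opening: 0.0004
grip_force: 8.1
```

The notches hold it solidly at 17 N after about 5 mm of play. Now I'll release and lift clear.

Call:
{"fn": "step_arm", "kwargs": {
  "increments": [
    [0,[2,0,0],0],
    [0,[4,0,0],0],
    [0,[8,0,0],0],
    [0,[11,0,0],0],
    [0,[11,0,0],0],
    [0,[11,0,-15],0],
    [0,[11,0,-40],0],
    [0,[11,0,-80],0],
    [0,[11,0,-120],0],
    [0,[-20,0,-160],0],
    [0,[-60,0,-180],0],
    [0,[-100,0,-180],0],
    [0,[-140,0,-180],0],
    [0,[-165,0,-180],0],
    [0,[-170,0,-180],0],
    [0,[-170,0,-180],0]
  ]
}}

```text
time: 15.25
ee_pos: [0.4667, 0.0738, 0.2415]
tcp_rot: [-3.13, 0.267, -0.003]
ft_force: [0.6, -0.6, 0.4]
opening: 0.0005
grip_force: 0.0
```

Run:
```python
from h import *
import pickle;pickle.dump(P("wrist"),open("w2.pkl","wb"));w=cams.grab_frame("wrist")
s=cams.grab_frame("side");c=cv2.resize(s[135:335,195:395],None,fx=2,fy=2)
w=w[:400];cv2.imwrite("pics/e.png",np.hstack([c,w[:,:400]]));cv2.imwrite("pics/w2.png",w)
print(read_state()["ft_force"])
```

```text
[ 0.2510819  -0.1345771   0.52074273]
```

View pics/e.png

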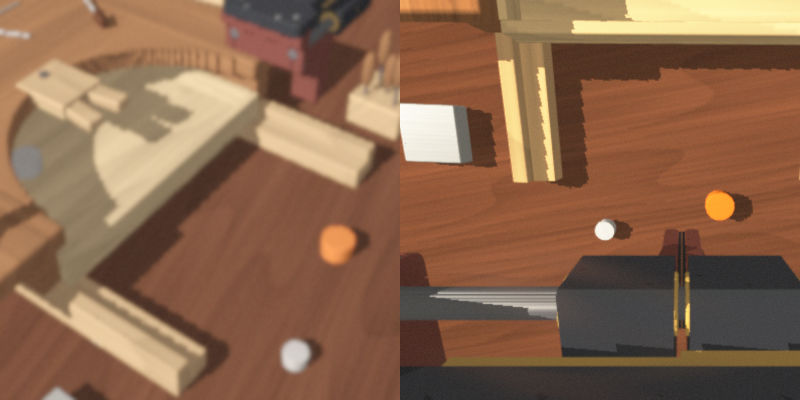

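The tray sits level and square at the horns' front line, the jar is upright in it (side crop 27,160), and the steel block and file block stand where they were. The arm is clear, so I'm handing the job in.

```bash
python3 -c "
from bench import job
print(job.job_done())"
```

```text
the job is handed in; nothing more can be done
None
```

I pushed the tray home until it dropped into its notches, tugged it back with about 17 N (the notches held), and handed the job in with the arm clear; the hand-in returned no verdict.

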